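Tip the stoppers out of the wide flip box

TASK

Two white flip boxes hang in tipping stands on the lab bench. Turn the wider one over by its wooden crank handle, away from the robot and right round to its stop, so that its clear lid swings open and both rubber stoppers drop into the steel tray of its stand; leave it turned over and let go. Leave the narrower box upright as it is.

Things in the scene. Friction and masses are not known exactly. Their poses are not given: they have to be found in the camera images.
- wide_stand: Fixed grey stand of the WIDE white flip box (70 x 100 x 60 mm; the other stand's box is 52 mm wide). Left or right of the other, turned up to 0.35 rad. Origin: underside, below the pivot. The pivot axis runs along its y, 150 mm up; the box tips towards its +x, away from the robot. Cheek plates at y = +-68 mm, 168 mm tall; base x -60 to 130, y +-75 mm. The crank is outside the +y cheek.
- wide_tray (a point): Centre of the floor of the steel tray on the wide box's stand, at x 35, y 0, z 9 mm in the stand's frame, same axes. Inside the tray measures 174 mm (x) by 118 mm (y); its rim is 37 mm above the floor. The box empties over it.
- wide_handle (a point): Middle of the wide box's handle: a pale wooden round bar, 16 mm thick, along the stand's y, 85 mm long, at y = 130 mm. At joint value q it is at x = 70 sin(q - 1.396), z = 150 + 70 cos(q - 1.396) mm in the stand's frame: it starts on the robot's side, goes over the top and ends on the far side. It can be held from above, tool upright, all the way, and turns in a light grip.
- wide_box (a joint): Turn of the wide box about its pivot, rad: 0 upright, 2.8 turned over against its stop. The pivot is stiff (2 to 4 N at the handle) and the box stays wherever it is left. Its clear lid is hinged on the robot-side rim and swings freely: it hangs open by its weight once the box is past level (1.57).
- stopper_a: One of the two red-brown rubber stoppers in the wide box, a cone 20 mm across below, 25 mm above, 26 mm tall, about 16 g. Origin: centre of its narrow end. At the start it stands on the box floor.
- stopper_b: The other stopper in the wide box, the same.
- narrow_box (a joint): Turn of the narrow box about its own pivot, rad: 0 upright. To be left alone.

How it is judged:
At the end, for the whole second after the job is handed in: The wide box is left turned over (joint above 2.5 rad, its stop being 2.8) and both stoppers lie at rest (under 0.1 m/s) inside the steel tray of its stand, below the rim (value of joint wide_box above 2.5 rad and x of stopper_a in the frame of wide_tray between -0.09 and 0.09 m and y of stopper_a in the frame of wide_tray between -0.062 and 0.062 m and z of each of stopper_a, stopper_b in the frame of wide_tray below 0.036 m and linear speed of each of stopper_a, stopper_b below 0.1 m/s and x of stopper_b in the frame of wide_tray between -0.09 and 0.09 m and y of stopper_b in the frame of wide_tray between -0.062 and 0.062 m); the robot touches nothing.
It fails at once if the narrow box is tipped by more than 0.25 rad (value of joint narrow_box above 0.25 rad).
It also fails if it takes over 38 s, if anything falls off the work surface, if the arm or the gripper's body presses on something with over 40 N, if the wrist force passes 120 N, or if a joint passes its speed limit or range.

ROBOT

A 7-joint arm with a two-finger parallel gripper is mounted at the origin on the work surface. World frame = base frame: x ahead of the robot, y to its left, z up, the work surface at z = 0. Lengths are in m, angles in rad, forces in N, time in s.
With the tool pointing down it reaches from about 0.35 to 0.9 m from the base axis. Payload 8.1 kg.
Tool frame: the origin (TCP) lies midway between the tips of the shut fingers; the grasp point (between the pads) lies 19 mm behind it; z points along the fingers, y is the line along which they close (so a half turn about z gives the same grasp; the last joint's range is limited). The gripper opens to 85 mm and grips with 20 to 120 N. Pads are 22 mm wide; open, the fingers measure 114 mm over their backs; the gripper's body (76 mm by 85 mm) begins 54 mm behind the grasp point. The pads swing forward as they close: fully open they stand 13 mm farther back than shut.
Start: joints at [1.137, 0.434, 0.025, 1.573, -0.012, 1.134, -0.075], TCP at [0.203, -0.591, 0.231] pointing down, gripper open.
Joint ranges: [-2.62, 2.62], [-0.44, 2.09], [-1.27, 1.32], [0.08, 2.57], [-1.32, 4.46], [0.12, 2], [-2.74, 2.74]. Speed limits (rad/s): [2.22, 2.22, 3.01, 3.01, 3.14, 3.14, 3.14].

INTERFACE

Orientations are given as a rotation vector (axis times angle).
In Python, from station import sensors, eyes, workorder gives the robot as it stands. The module is installed in compiled form; this text tells all that it offers.
- The arm moves only by the shell command python3 -m crank 'ROWS' [FORCE]. ROWS is JSON, a list of rows, each a list of 3 entries, a list of its own where there are three numbers: the shift along the world's x, y, z in m, then the turn, a rotation vector about the world's x, y, z in rad, then the opening in per cent of the stroke, from 0 (shut) to 100 (fully open). In form: [[[tx, ty, tz], [ax, ay, az], hand], ...]. A call has exactly 10 rows; each row shifts and turns the commanded pose from where the row before left it; what a row does not reach is not made up. A row lasts 1/8 s, in which the tool goes at most 62.5 mm and 10.7 degrees, less where a joint would pass 70% of its speed; a pose out of reach is approached as far as the arm can. A call is refused whole if a number of a shift passes 0.0625 or a number of a turn 0.188, either way. A call with a gripper value outside its range is refused whole. The fingers move at their own pace and stop on an object; FORCE is the grip in N (left out, the last holds). Time passes only in rows, so rows that do not move let the fingers close, or fill a call up. It gives the time, the measured TCP pose, the force, the opening and the grip force at its end, in the units of the state.
- sensors.get_obs(): the state, without advancing time (a new reading comes with each control period).
- eyes.capture(name): name is "side" or "top"; returns a dict with "img" (420x560x3 uint8, red, green, blue), "intrinsics" (3x3 intrinsics, pixels), "camera_from_world" (4x4, takes a point from world to camera coordinates). Camera axes: x right, y down, z forward; pixel columns grow to the right and rows downward; lengths in m; the calibration is good to about 2 mm. A picture is of the moment at which its call begins. There is no depth.
- workorder.close_job(): hands the job in; it is judged then, once.
Trained networks look in a picture, given as the dict that the camera call returned (one of the last four; its "shot" number tells which), for a name from the list of things; names that differ only in an ending like _2 or _b are one class to them, and where a whole thing is asked for, a point or a joint stands for the part that bears it (a point fixed in the world has none). Each returns a list of dicts, best first, with "score" (0 to 1); they miss things now and then, are a little off and sometimes report something else, mostly with a low value. They report only what shows in the picture. A call takes as long as a camera call.
- eyes.recognise(picture, label): "at" ([x, y, z] in m, in world coordinates, good to about 4 mm: the middle of the surface that is visible of it).
- eyes.outline_of(picture, label): "pixels" (420x560 bool, what is visible of it).
- eyes.mark_of(picture, label): "at" ([x, y, z] in m, in world coordinates, good to about 4 mm: a listed point, or the origin of a listed thing).
The state is a dict: "t": time; "joint_pos": joint angles; "qvel": joint speeds; "joint_efforts": joint torques, N m; "tcp_pos": TCP position; "eef_rot": TCP orientation; "contact_force": force on the tool from outside, world axes, zero at the start; "torque": the same for the moment, N m; "grip_width": finger opening in m; "grasp_force": force on a finger pad.
Only numpy, scipy, OpenCV 4.12 (cv2) and the standard library are available. Lean on these libraries where they do the work, as an engineer would, in place of code of your own. Each camera call takes 0.05 s, during which the arm holds its last target. There are 200 camera calls.

## Working session

There is one attempt and no reset: what is moved stays moved. The work goes in short steps, Python scripts to look and compute and a shell command to move; the robot and the scene stay as the last step left them, time stands still between calls to the robot, and variables do not carry over. Pictures are saved under pics/ and viewed, at most 10 in all, crops included, and the job is handed in when it is done.

```bash
mkdir -p pics
python3 - <<'E'
from station import sensors, eyes
import cv2,numpy as np
o=sensors.get_obs(); print(o['t'],o['tcp_pos'],o['eef_rot'],o['grip_width'])
for n in("top","side"):
    p=eyes.capture(n); cv2.imwrite(f"pics/{n}0.png",p["img"][:,:,::-1])
    for l in("wide_stand","wide_tray","wide_handle","stopper_a"):
        print(n,l,[(np.round(d["at"],4),round(d["score"],2)) for d in eyes.mark_of(p,l)][:3])
    for l in("wide_handle","narrow_box","wide_box"):
        print(n,'rec',l,[(np.round(d["at"],4),round(d["score"],2)) for d in eyes.recognise(p,l)][:3])
E
```

```text
0.0 [ 0.20278859 -0.59063858  0.2305084 ] [-3.09716192e+00 -5.16945956e-01  6.60611605e-04] 0.08521654721374464
top wide_stand [(array([ 0.457 ,  0.1219, -0.002 ]), 0.71)]
top wide_tray [(array([0.4966, 0.1232, 0.0064]), 0.83)]
top wide_handle [(array([0.3781, 0.2389, 0.1642]), 0.68)]
top stopper_a []
top rec wide_handle [(array([0.4479, 0.1307, 0.1857]), 0.68)]
top rec narrow_box [(array([ 0.4972, -0.2578,  0.172 ]), 0.64)]
top rec wide_box [(array([0.4481, 0.1301, 0.1857]), 0.63)]
side wide_stand [(array([ 0.4626,  0.1177, -0.0016]), 0.97)]
side wide_tray [(array([0.5003, 0.1159, 0.0101]), 0.89)]
side wide_handle [(array([0.3773, 0.2371, 0.1653]), 0.87)]
side stopper_a []
side rec wide_handle [(array([0.4425, 0.0962, 0.1721]), 0.97)]
side rec narrow_box [(array([ 0.4952, -0.2894,  0.1657]), 0.9)]
side rec wide_box [(array([0.4429, 0.0976, 0.1674]), 0.96)]
```

View pics/top0.png

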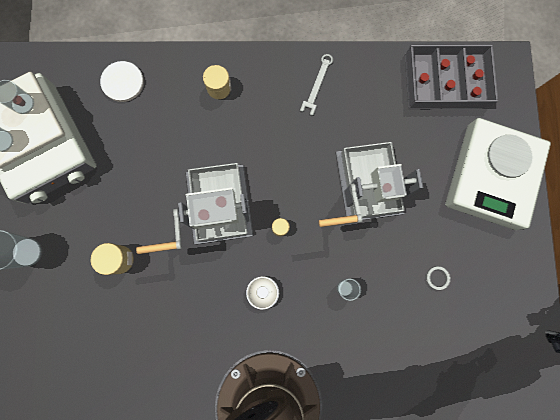

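View pics/side0.png

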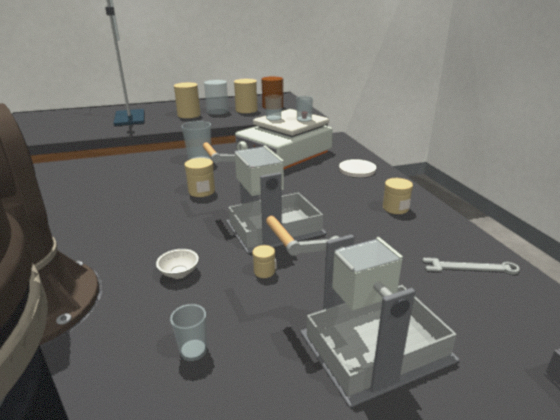

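The top view shows the wide box at left, with two stoppers inside at about (212,210) and its handle at (137–178,247). A jar at (110,260) stands near the handle's outer end. The narrow box is at right (388,182). Next I refine the stand pose by fitting the handle axis in both views.

```bash
cat > fit.py <<'E'
from station import sensors, eyes
import cv2,numpy as np
from scipy.optimize import least_squares
def proj(p,X):
    X=np.atleast_2d(X); M=p["camera_from_world"]; c=X@M[:3,:3].T+M[:3,3]; u=c@np.array(p["intrinsics"]).T
    return u[:,:2]/u[:,2:]
def pts(s,L):
    x,y,a=s; c,sn=np.cos(a),np.sin(a); L=np.array(L)
    return np.c_[x+c*L[:,0]-sn*L[:,1], y+sn*L[:,0]+c*L[:,1], L[:,2]]
E
python3 - <<'E'
from fit import *
P={n:eyes.capture(n) for n in("top","side")}
s0=np.array([.460,.120,.12]); hx,hz=.07*np.sin(-1.396),.15+.07*np.cos(-1.396)
H=[[hx,.0875,hz],[hx,.1725,hz]]
obs={}
for n,p in P.items():
    hsv=cv2.cvtColor(p["img"],cv2.COLOR_RGB2HSV); m=cv2.inRange(hsv,(8,90,110),(22,255,255))
    g=proj(p,pts(s0,H)); ct=g.mean(0); k,lab,st,cen=cv2.connectedComponentsWithStats(m)
    i=1+np.argmin([np.hypot(*(c-ct))+(1e3 if t[4]<60 else 0) for c,t in zip(cen[1:],st[1:])])
    yx=np.argwhere(lab==i)[:,::-1].astype(float); c=yx.mean(0); d=np.linalg.svd(yx-c,full_matrices=0)[2][0]; d*=np.sign(d@(g[1]-g[0]))
    t=(yx-c)@d; obs[n]=np.array([c+d*t.min(),c+d*t.max()]); print(n,st[i],obs[n].round(1).tolist(),g.round(1).tolist())
M=[np.array([.457,.1219]),np.array([.4626,.1177])]
def res(s):
    r=[((proj(p,pts(s,H)).mean(0)-obs[n].mean(0))/2) for n,p in P.items()]
    for n,p in P.items():
        a,b=obs[n]; e=proj(p,pts(s,H)); r.append([np.cross(b-a,e[1]-e[0])/np.hypot(*(b-a))/1.5])
    r+=[(s[:2]-m)/.004 for m in M]
    return np.concatenate(r)
f=least_squares(res,s0); s=f.x; print(s,f.fun.round(1)); print("handle",pts(s,H).mean(0))
L=[[x,y,z] for x in(-.06,.13) for y in(-.075,.075) for z in(0,)]+H+[[.035+i*.087,j*.059,.046] for i in(-1,1) for j in(-1,1)]
for n,p in P.items():
    im=p["img"][:,:,::-1].copy()
    for u in proj(p,pts(s,L)): cv2.circle(im,tuple(int(v) for v in u.round()),2,(0,0,255),-1)
    cr=im[140:290,80:280] if n=="top" else im[130:250,130:350] 
    cv2.imwrite(f"pics/ov_{n}.png",cv2.resize(cr,None,fx=3,fy=3))
E
```

```text
top [136 242  40  12 249] [[175.4, 244.6], [135.8, 250.4]] [[173.5, 244.1], [133.7, 249.5]]
side [203 143  12  13  84] [[212.4, 153.1], [204.2, 142.9]] [[213.9, 156.1], [204.4, 144.5]]
[0.45972683 0.11934301 0.12992198] [-0.7  0.   0.2  1.3  0.  -0.3  0.7 -0.6 -0.7  0.4]
handle [0.37453208 0.23931659 0.16217353]<stdin>:16: DeprecationWarning: Arrays of 2-dimensional vectors are deprecated. Use arrays of 3-dimensional vectors instead. (deprecated in NumPy 2.0)
```

Run:
```python
import cv2,numpy as np
a=cv2.imread("pics/ov_top.png");b=cv2.imread("pics/ov_side.png")
a=cv2.resize(a,(400,300));b=cv2.resize(b,(400,218));c=np.zeros((300,800,3),np.uint8);c[:,:400]=a;c[:218,400:]=b;cv2.imwrite("pics/ov.png",c)
```

```text
(no output)
```

View pics/ov.png

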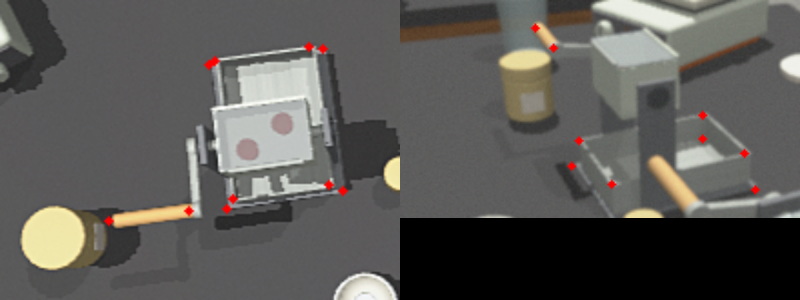

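```bash
python3 -m crank '[[[0,0,0.05],[0,0,0],100],[[0.03,0.03,0.05],[0,0,0.1],100],[[0.04,0.045,0.03],[0,0,0.1],100],[[0.04,0.045,0],[0,0,0.1],100],[[0.03,0.05,0],[0,0,0.1],100],[[0.03,0.05,0],[0,0,0.1],100],[[0.02,0.05,0],[0,0,0.1],100],[[0.01,0.05,0],[0,0,0.1],100],[[0,0.05,0],[0,0,0.1],100],[[0,0.05,0],[0,0,0.1],100]]' 20
```

```text
t: 2.15
tcp_pos: [0.3987, -0.174, 0.357]
eef_rot: [2.562, 1.818, 0.0]
contact_force: [0.8, 0.2, -0.3]
grip_width: 0.0854
grasp_force: 0.0
```

The overlay fits: the red model points land on the tray rim, base corners and handle ends in both views. Pose is (0.460, 0.119), yaw 0.13. I'm moving above the handle.

```bash
python3 -m crank '[[[0,0.046,0],[0,0,0.052],100],[[0,0.046,0],[0,0,0.052],100],[[0,0.046,0],[0,0,0.052],100],[[0,0.046,0],[0,0,0.052],100],[[-0.004,0.046,0],[0,0,0.052],100],[[-0.005,0.046,0],[0,0,0.052],100],[[-0.005,0.046,0],[0,0,0.052],100],[[-0.005,0.046,-0.02],[0,0,0.052],100],[[-0.005,0.045,-0.03],[0,0,0.05],100],[[0,0,-0.03],[0,0,0],100]]' 20
```

```text
t: 3.4
tcp_pos: [0.3736, 0.2409, 0.2765]
eef_rot: [-2.069, -2.362, -0.003]
contact_force: [-0.1, -0.3, -0.3]
grip_width: 0.0853
grasp_force: 0.0
```

```bash
python3 -m crank '[[[0.001,-0.001,-0.02],[0,0,0],100],[[0,0,-0.025],[0,0,0],100],[[0,0,-0.025],[0,0,0],100],[[0,0,-0.02],[0,0,0],100],[[0,0,-0.015],[0,0,0],100],[[0,0,-0.015],[0,0,0],100],[[0,0,-0.01],[0,0,0],100],[[0,0,0],[0,0,0],100],[[0,0,0],[0,0,0],100],[[0,0,0],[0,0,0],60]]' 20
python3 - <<'E'
from fit import *
p=eyes.capture("side"); cv2.imwrite("pics/g.png",cv2.resize(p["img"][60:260,120:390,::-1],(800,592)))
E
```

```text
t: 4.65
tcp_pos: [0.3761, 0.2365, 0.1473]
eef_rot: [2.077, 2.356, 0.001]
contact_force: [0.0, 0.5, 0.5]
grip_width: 0.0699
grasp_force: 0.0
```

View pics/g.png

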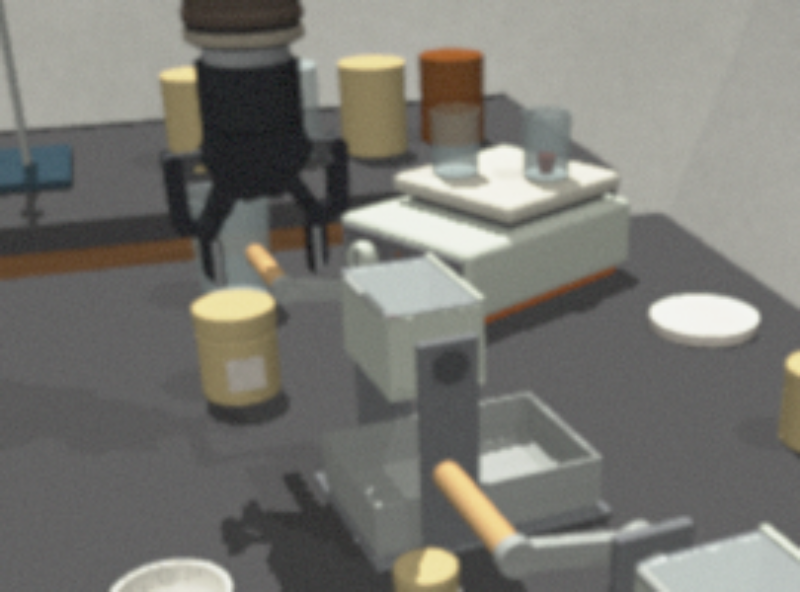

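The open fingers straddle the handle at about (265,262), and the gripper is clear of the jar and stand. Closing.

```bash
python3 -m crank '[[[0,0,-0.003],[0,0,0],40],[[0,0,0],[0,0,0],10],[[0,0,0],[0,0,0],0],[[0,0,0],[0,0,0],0],[[0,0,0],[0,0,0],0],[[0,0,0],[0,0,0],0],[[0,0,0],[0,0,0],0],[[0,0,0],[0,0,0],0],[[0,0,0],[0,0,0],0],[[0,0,0],[0,0,0],0]]' 20
python3 - <<'E'
import numpy as np
s=np.array([np.cos(.13),np.sin(.13)]); q=np.linspace(0,2.85,31); h=np.c_[.07*np.sin(q-1.396)[:,None]*s,.07*np.cos(q-1.396)]
print((np.diff(h,axis=0)*1000).round(1).tolist())
E
```

```text
t: 5.95
tcp_pos: [0.3765, 0.2363, 0.144]
eef_rot: [2.077, 2.356, 0.002]
contact_force: [5.0, 0.0, -2.8]
grip_width: 0.0152
grasp_force: 22.0
[[1.5, 0.2, 6.5], [2.1, 0.3, 6.3], [2.6, 0.3, 6.1], [3.2, 0.4, 5.8], [3.7, 0.5, 5.5], [4.2, 0.6, 5.1], [4.7, 0.6, 4.7], [5.1, 0.7, 4.2], [5.5, 0.7, 3.7], [5.8, 0.8, 3.1], [6.1, 0.8, 2.6], [6.3, 0.8, 2.0], [6.4, 0.8, 1.4], [6.5, 0.9, 0.8], [6.6, 0.9, 0.1], [6.6, 0.9, -0.5], [6.5, 0.8, -1.1], [6.4, 0.8, -1.8], [6.2, 0.8, -2.4], [5.9, 0.8, -2.9], [5.6, 0.7, -3.5], [5.3, 0.7, -4.0], [4.9, 0.6, -4.5], [4.4, 0.6, -4.9], [3.9, 0.5, -5.3], [3.4, 0.4, -5.7], [2.9, 0.4, -6.0], [2.3, 0.3, -6.2], [1.7, 0.2, -6.4], [1.1, 0.1, -6.6]]
```

```bash
python3 -m crank '[[[0.0015,0.0002,0.0065],[0,0,0],0],[[0.0021,0.0003,0.0063],[0,0,0],0],[[0.0026,0.0003,0.0061],[0,0,0],0],[[0.0032,0.0004,0.0058],[0,0,0],0],[[0.0037,0.0005,0.0055],[0,0,0],0],[[0.0042,0.0006,0.0051],[0,0,0],0],[[0.0047,0.0006,0.0047],[0,0,0],0],[[0.0051,0.0007,0.0042],[0,0,0],0],[[0.0055,0.0007,0.0037],[0,0,0],0],[[0.0058,0.0008,0.0031],[0,0,0],0]]' 20
```

```text
t: 7.2
tcp_pos: [0.4083, 0.2407, 0.1955]
eef_rot: [-2.072, -2.358, 0.015]
contact_force: [-21.8, -8.5, 26.6]
grip_width: 0.0147
grasp_force: 22.9
```

Run:
```python
from fit import *
for n in("side","top"):
    p=eyes.capture(n); print(n,[(np.round(d["at"],4),round(d["score"],2)) for d in eyes.mark_of(p,"wide_handle")][:2])
    if n=="side": cv2.imwrite("pics/g2.png",cv2.resize(p["img"][60:260,120:390,::-1],(800,592)))
o=sensors.get_obs();print(o["contact_force"],o["torque"],o["tcp_pos"])
print(pts([.4597,.1193,.13],[[.07*np.sin(q-1.396),.13,.15+.07*np.cos(q-1.396)] for q in(.7,.8,.9,.95,1)]).round(4))
```

```text
side [(array([0.4111, 0.2431, 0.2147]), 0.98)]
top [(array([0.4121, 0.2414, 0.2109]), 0.82)]
[-21.80190917  -8.07277162  28.78809058] [-1.73144638  4.74699452 -0.06115313] [0.41028666 0.24101698 0.19624245]
[[0.3983 0.2424 0.2037]
 [0.4039 0.2431 0.2079]
 [0.4098 0.2439 0.2116]
 [0.4129 0.2443 0.2132]
 [0.4161 0.2447 0.2146]]
```

View pics/g2.png

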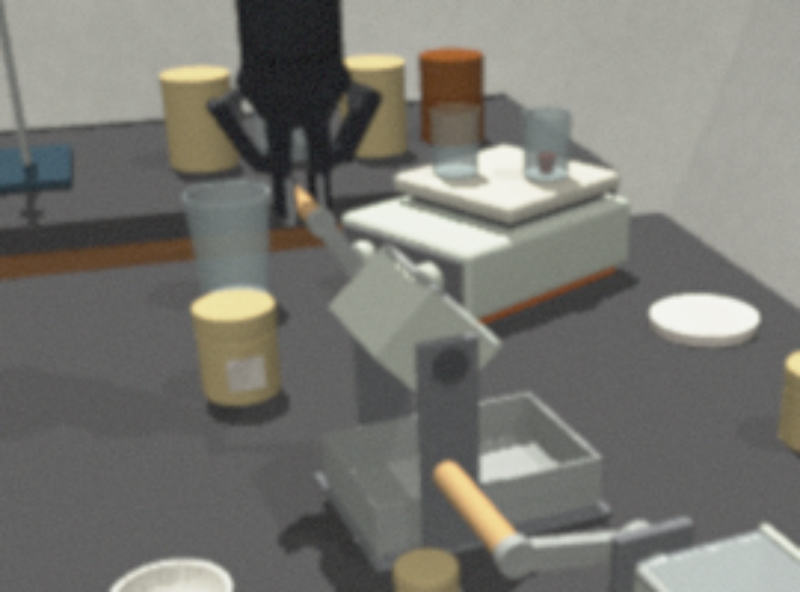

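The handle is still held at about (300,195), and the box has turned about 0.93 rad. The measured force is mostly radial, so I'm shifting the path outward by about 4 mm.

```bash
python3 -m crank '[[[-0.002,0,0.004],[0,0,0],0],[[0.0061,0.0008,0.0026],[0,0,0],0],[[0.0063,0.0008,0.002],[0,0,0],0],[[0.0064,0.0008,0.0014],[0,0,0],0],[[0.0065,0.0009,0.0008],[0,0,0],0],[[0.0066,0.0009,0.0001],[0,0,0],0],[[0.0066,0.0009,-0.0005],[0,0,0],0],[[0.0065,0.0008,-0.0011],[0,0,0],0],[[0.0064,0.0008,-0.0018],[0,0,0],0],[[0.0062,0.0008,-0.0024],[0,0,0],0]]' 20
python3 - <<'E'
from fit import *
for n in("side","top"):
    p=eyes.capture(n); print(n,[(np.round(d["at"],4),round(d["score"],2)) for d in eyes.mark_of(p,"wide_handle")][:2])
E
```

```text
t: 8.65
tcp_pos: [0.4697, 0.249, 0.2006]
eef_rot: [-2.077, -2.357, 0.001]
contact_force: [-6.4, -0.9, 4.9]
grip_width: 0.0146
grasp_force: 23.9
side [(array([0.4721, 0.2485, 0.2196]), 0.87)]
top []
```

```bash
python3 -m crank '[[[0.0059,0.0008,-0.0029],[0,0,0],0],[[0.0056,0.0007,-0.0035],[0,0,0],0],[[0.0053,0.0007,-0.004],[0,0,0],0],[[0.0049,0.0006,-0.0045],[0,0,0],0],[[0.0044,0.0006,-0.0049],[0,0,0],0],[[0.0039,0.0005,-0.0053],[0,0,0],0],[[0.0034,0.0004,-0.0057],[0,0,0],0],[[0.0029,0.0004,-0.006],[0,0,0],0],[[0.0023,0.0003,-0.0062],[0,0,0],0],[[0.0017,0.0002,-0.0064],[0,0,0],0]]' 20
python3 - <<'E'
from fit import *
for n in("side","top"):
    p=eyes.capture(n); print(n,[(np.round(d["at"],4),round(d["score"],2)) for d in eyes.mark_of(p,"wide_handle")][:2])
E
```

```text
t: 10.1
tcp_pos: [0.5109, 0.2542, 0.1504]
eef_rot: [2.077, 2.356, 0.002]
contact_force: [-2.5, -1.9, 5.2]
grip_width: 0.0149
grasp_force: 27.5
side [(array([0.5095, 0.2552, 0.1759]), 0.68)]
top []
```

```bash
python3 -m crank '[[[0.001,0,-0.005],[0,0,0],0],[[0,0,-0.004],[0,0,0],0],[[0,0,-0.003],[0,0,0],0],[[0,0,0],[0,0,0],0],[[0,0,0],[0,0,0],0],[[0,0,0],[0,0,0],0],[[0,0,0],[0,0,0],0],[[0,0,0],[0,0,0],0],[[0,0,0],[0,0,0],0],[[0,0,0],[0,0,0],0]]' 20
python3 - <<'E'
from fit import *
p=eyes.capture("side"); cv2.imwrite("pics/g3.png",cv2.resize(p["img"][60:260,120:390,::-1],(800,592)))
E
```

```text
t: 11.55
tcp_pos: [0.5133, 0.2545, 0.1393]
eef_rot: [2.077, 2.354, 0.006]
contact_force: [5.9, 2.1, 1.7]
grip_width: 0.0153
grasp_force: 27.8
```

View pics/g3.png

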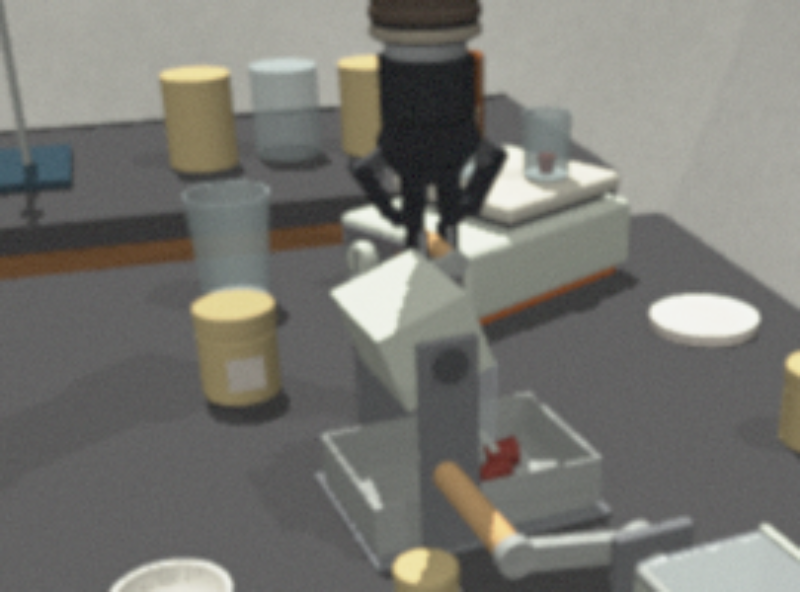

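The box is turned over, and red stoppers show in the tray at about (500,460). Releasing and retreating upward.

```bash
python3 -m crank '[[[0,0,0],[0,0,0],40],[[0,0,0],[0,0,0],60],[[0,0,0],[0,0,0],60],[[0,0,0],[0,0,0],60],[[0,0,0.01],[0,0,0],60],[[0,0,0.02],[0,0,0],60],[[0,0,0.04],[0,0,0],60],[[0,0,0.05],[0,0,0],60],[[0,0,0.05],[0,0,0],60],[[0,0,0],[0,0,0],60]]'
python3 - <<'E'
from fit import *
s=[.4597,.1193,.13]
for n in("side","top"):
    p=eyes.capture(n)
    for l in("wide_handle","stopper_a"):
        for d in eyes.mark_of(p,l)[:4]:
            v=np.array(d["at"])-[s[0],s[1],0]; c,k=np.cos(.13),np.sin(.13)
            print(n,l,"stand frame",np.round([c*v[0]+k*v[1],-k*v[0]+c*v[1],v[2]],4),round(d["score"],2))
    cr=p["img"][100:260,180:370] if n=="side" else p["img"][120:280,110:300]
    cv2.imwrite(f"pics/h_{n}.png",cv2.resize(cr[:,:,::-1],(400,337)))
cv2.imwrite("pics/h.png",np.hstack([cv2.imread("pics/h_side.png"),cv2.imread("pics/h_top.png")]))
E
```

```text
t: 12.85
tcp_pos: [0.5122, 0.2559, 0.3135]
eef_rot: [2.075, 2.355, 0.012]
contact_force: [-0.4, -0.9, 0.2]
grip_width: 0.0516
grasp_force: 0.0
side wide_handle stand frame [0.0729 0.1263 0.1644] 0.81
side stopper_a stand frame [0.0684 0.017  0.0183] 0.46
side stopper_a stand frame [ 0.0489 -0.0187  0.0227] 0.42
top stopper_a stand frame [0.069  0.0186 0.0152] 0.48
```

View pics/h.png

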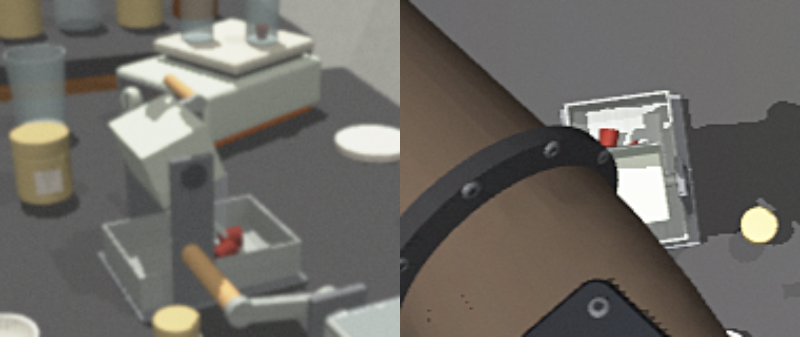

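Both stoppers lie in the tray, at about (230,240) in the side view and (608,137) in the top view. The handle is at its end position and the gripper is clear.

```bash
python3 -c "
from station import workorder
print(workorder.close_job())"
```

```text
the job is handed in; nothing more can be done
None
```

The wide box is turned over to about its stop and released, both stoppers lie in its steel tray, the narrow box was not touched, and the job was handed in at about 13 s; no verdict came back.

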